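# Unlatch the stock basket's gate and hold it wide

### The arm

A 6-joint arm with a two-finger parallel gripper is mounted at the origin on the work surface. World frame = base frame: x ahead of the robot, y to its left, z up, the work surface at z = 0. Lengths are in m, angles in rad, forces in N, time in s.
With the tool pointing down it reaches from about 0.4 to 0.825 m from the base axis. Payload 7 kg.
Tool frame: the origin (TCP) lies midway between the tips of the shut fingers; the grasp point (between the pads) lies 19 mm behind it; z points along the fingers, y is the line along which they close (so a half turn about z gives the same grasp; the last joint's range is limited). The gripper opens to 88 mm and grips with 3 to 60 N. Pads are 19 mm wide; open, the fingers measure 130 mm over their backs; the gripper's body (78 mm by 193 mm) begins 47 mm behind the grasp point.
Start: joints at [0.288, 0.359, 0.012, 0, -1.224, -0.288], TCP at [0.675, -0, 0.227] pointing down, gripper open.
Joint ranges: [-3.07, 3.07], [-1.43, 2.12], [-1.02, 1.25], [-3.03, 1.67], [-3.05, -0], [-3.03, 3.03]. Speed limits (rad/s): [2.39, 2.39, 3.01, 3.14, 3.14, 3.14].

### API

Orientations are given as [roll, pitch, yaw] about the fixed x, y, z axes, in that order (R = Rz(yaw) Ry(pitch) Rx(roll)).
In Python, from station import get_state, grab_frame, calibration, job_done, boxes_of, regions_of, spot_point gives the robot as it stands. The module is installed in compiled form; this text tells all that it offers.
- The arm moves only by the tool arm_command, never from a script. Its argument "commands" is a list of rows, each an object of numbers: "tx", "ty", "tz": the shift along the tool's x, y, z each as a share of 25 cm, from -1 to 1; "twist": the turn about the tool's z as a share of 180 degrees, from -1 to 1. A call has exactly 8 rows; each row is the pose to reach, as a shift and turn from the pose commanded when the call began, along the tool's axes at that moment, turning the shorter way round; what a row does not reach only later rows make up. A row lasts 1/12 s, in which the tool goes at most 41.7 mm and 7.16 degrees, less where a joint would pass 70% of its speed; a pose out of reach is approached as far as the arm can. A call with a number of a shift or a turn outside -1 to 1 is refused whole. A call with a gripper value outside its range is refused whole. "claw" is the opening, from 0 (shut) to 1 (fully open), set as the call begins (left out, the last holds). The fingers move at their own pace and stop on an object; "grip_force" is the grip in N (left out, the last holds). Time passes only in rows, so rows that repeat a pose let the fingers close, or fill a call up. It gives the time, the measured TCP pose, the force, the opening and the grip force at its end, in the units of the state.
- get_state(): the state, without advancing time (a new reading comes with each control period).
- grab_frame(name): name is "scene" or "side" or "wrist"; returns the picture (400x640x3 uint8, red, green, blue); there is no depth.
- calibration(name): a dict with "camera_matrix" (3x3 intrinsics, pixels), "k1" (the pictures are not rectified: a ray, as slopes to the right and down, at radius r is drawn at 1 + k1 r^2 times it, then the intrinsics apply), "extrinsics" (4x4, takes a point from camera to world coordinates). Camera axes: x right, y down, z forward; pixel columns grow to the right and rows downward; lengths in m; the calibration is good to about 2 mm. A picture is of the moment at which its call begins: read the wrist's pose just before it. calibration takes no time and is no camera call; for the wrist camera it gives the pose at the moment of the call.
- job_done(): hands the job in; it is judged then, once.
Trained networks look in the newest picture that a camera, given by its name, has taken for a name from the list of things; names that differ only in an ending like _2 or _b are one class to them, and where a whole thing is asked for, a point or a joint stands for the part that bears it (a point fixed in the world has none). Each returns a list of dicts, best first, with "score" (0 to 1); they miss things now and then, are a little off and sometimes report something else, mostly with a low value. They report only what shows in the picture. A call takes as long as a camera call.
- boxes_of(query, camera): "rect" ([left, top, right, bottom] in pixels, round what is visible of it).
- regions_of(query, camera): "region" (400x640 bool, what is visible of it) and "rect" ([left, top, right, bottom] in pixels, round what is visible of it).
- spot_point(query, camera): "uv" ([column, row] in pixels: a listed point, or the origin of a listed thing).
The state is a dict: "t": time; "q": joint angles; "qd": joint speeds; "joint_efforts": joint torques, N m; "eef_pos": TCP position; "ee_rot": TCP orientation; "force": force on the tool from outside, world axes, zero at the start; "moment": the same for the moment, N m; "width": finger opening in m; "gripper_force": force on a finger pad.
Only numpy, scipy, OpenCV 4.12 (cv2) and the standard library are available. Lean on these libraries where they do the work, as an engineer would, in place of code of your own. Each camera call takes 0.05 s, during which the arm holds its last target. There are 200 camera calls.

### The job

A colleague needs both hands to lift the loaf tins out of the wire stock basket. With the gate shut, first squeeze the two yellow lugs of the safety bolt together as far as they go, so that the bolt draws back and stays back; then squeeze the two red lugs on top of the gate together as far as they go and, keeping them squeezed, swing the gate out towards the robot past its detent until it stands wide open, about square to the basket's front. The gate closes itself, so finish while still squeezing the red lugs and holding the gate still in that wide position, and leave the tins and the bowl where they are.

Things in the scene. Friction and masses are not known exactly. Their poses are not given: they have to be found in the camera images.
- basket: Fixed wire stock basket, grey tube and mesh, open top, 380 wide (y) x 240 deep (x) x 170 mm high. Origin: middle of its front, bench level; x to its back, y to its left seen from the robot. Front: dark gate at y -37 to 170, latch post at y -48, fixed mesh to y -190 mm. All rails (gate too) end at z 170 mm; only the lugs (z 215) and the detent by the hinge (z 191) stand higher.
- gate_hinge (a point): On the gate's upright hinge axis (basket x 0, y +170 mm), at grip height z = 198 mm. Axes as the basket's.
- safety_grip (a point): Squeeze point of the yellow safety bolt: midway between its lugs' outer faces when squeezed, z 198 mm (basket x -16.5, y -120 mm). Lugs: upright yellow plates 22 mm wide along x, z 174 to 215 mm; fingers close along basket y. Outer faces: fixed lug y -20 mm from here; sliding lug +38 at rest, +20 squeezed: 58 mm over both at rest, 40 squeezed. Axes as the basket's; does not move.
- main_grip (a point): Squeeze point of the red catch on the gate's top rail, 150 mm from the hinge: midway between its lugs' outer faces when squeezed, z 198 mm. Lugs: red plates 24 mm wide across the rail, z 174 to 215 mm. Outer faces: fixed lug y +20 mm; sliding lug -34 at rest, -20 squeezed: 54 mm over both at rest, 40 squeezed. Moves with the gate; y points along the rail to the hinge, x into the basket when shut.
- safety_bolt (a joint): Travel of the yellow safety bolt: 0 shot across the front of the gate, 0.018 m fully drawn back (lugs squeezed together). It clears the gate from 0.011 m. Stiff slide (3 N) without a spring: stays where it is left.
- main_catch (a joint): Travel of the sliding red lug and its spring bolt, which goes from the gate into the latch post: 0 latched, 0.014 m fully squeezed. It frees the gate from 0.009 m. Spring 3.6 N at rest, 7.8 N squeezed: springs back out as soon as it is let go.
- gate (a joint): Gate angle: 0 shut, 1.57 square to the front, 1.9 end stop; grows as the free (right) end swings out to the robot, clockwise from above. A spring closes it (0.08 Nm shut, 0.3 Nm wide). A sprung detent resists from 0.55 to 0.85 rad (about 3 N more at the grip), then helps until 1.15; let go past it, the gate falls back on the detent at about 0.95 rad.
- bright_tin: Bright open loaf tin, 165 x 85 x 75 mm, standing in the basket; origin under its centre. Leave alone.
- dark_tin: Dark open loaf tin, 165 x 85 x 75 mm, standing in the basket; origin under its centre. Leave alone.
- copper_bowl: Copper bowl, 110 mm across, 50 mm high, on the bench beside the basket, clear of the gate's swing; origin under its centre. Leave alone.
- banded_tin: Small open loaf tin with a card band, 100 x 60 x 50 mm, on the bench beside the basket, clear of the gate's swing; origin under its centre. Leave alone.

How it is judged:
On the way, in this order (a step that is already met when the one before it is completed fails the run):
1. The yellow safety bolt is squeezed back clear of the gate (over 13 mm), the gate shut and the red catch not yet squeezed (value of joint safety_bolt above 0.013 m and value of joint gate below 0.06 rad and value of joint main_catch below 0.004 m), for 0.2 s.
2. The red catch is squeezed (over 10.5 mm) with the gate still shut and the safety bolt back (value of joint main_catch above 0.0105 m and value of joint gate below 0.06 rad and value of joint safety_bolt above 0.012 m), for 0.1 s.
3. The gate is swung out past its detent (over 1.2 rad) by its squeezed red catch (value of joint gate above 1.2 rad and value of joint main_catch above 0.009 m and contact force between the fingers and gate above 1 N), for 0.1 s.
At the end, for the whole second after the job is handed in: The gate stands open beyond 1.35 rad and still (under 0.08 rad/s), held there by the fingers gripping the red lugs (over 1 N, catch still squeezed over 9 mm); the safety bolt is still back (over 12 mm); no tin or bowl has moved 30 mm (value of joint gate above 1.35 rad and value of joint safety_bolt above 0.012 m and value of joint main_catch above 0.009 m and velocity of joint gate between -0.08 and 0.08 rad/s and contact force between the fingers and gate above 1 N and distance of each of bright_tin, dark_tin, copper_bowl, banded_tin from where it was at the start of the episode below 0.03 m); the arm keeps its last pose, push and grip.
It fails at once if a bystander (bright tin) is moved 30 mm or more (distance of bright_tin from where it was at the start of the episode above 0.03 m).
It fails at once if a bystander (dark tin) is moved 30 mm or more (distance of dark_tin from where it was at the start of the episode above 0.03 m).
It fails at once if a bystander (copper bowl) is moved 30 mm or more (distance of copper_bowl from where it was at the start of the episode above 0.03 m).
It fails at once if a bystander (banded tin) is moved 30 mm or more (distance of banded_tin from where it was at the start of the episode above 0.03 m).
It also fails if it takes over 45 s, if anything falls off the work surface, if the arm or the gripper's body presses on something with over 40 N, if the wrist force passes 120 N, or if a joint passes its speed limit or range.

## Working session

There is one attempt and no reset: what is moved stays moved. The work goes in short steps, Python scripts to look and compute and a tool call to move; the robot and the scene stay as the last step left them, time stands still between calls to the robot, and variables do not carry over. Pictures are saved under pics/ and viewed, at most 10 in all, crops included, and the job is handed in when it is done.

Besides the shell and the picture viewer there is one more tool, called after "Request:" as name([rows], argument=value, ...), one row to a line, values as JSON. arm_command: Moves the arm, as the interface text tells. Shift numbers are shares of 25 cm and turn numbers shares of 180 degrees, none past 1 either way. Its arguments: {"type":"object","properties":{"commands":{"type":"array"},"claw":{"type":"number"},"grip_force":{"type":"number"}},"required":["commands"]}

```bash
mkdir -p pics; cat > h.py <<'E'
import numpy as np, cv2
from station import *
def ray(c,uv):
    K=np.array(c["camera_matrix"]);k=c["k1"];E=np.array(c["extrinsics"])
    d=np.array([(uv[0]-K[0,2])/K[0,0],(uv[1]-K[1,2])/K[1,1]]);s=d.copy()
    for _ in range(20): s=d/(1+k*(s@s))
    v=E[:3,:3]@np.array([s[0],s[1],1]);return E[:3,3],v/np.linalg.norm(v)
def tri(obs):
    A=np.zeros((3,3));b=np.zeros(3);R=[ray(c,u) for c,u in obs]
    for o,v in R:
        P=np.eye(3)-np.outer(v,v);A+=P;b+=P@o
    x=np.linalg.solve(A,b)
    return x,[np.linalg.norm((np.eye(3)-np.outer(v,v))@(x-o)) for o,v in R]
def atz(c,uv,z):
    o,v=ray(c,uv);return o+v*(z-o[2])/v[2]
E
python3 - <<'E'
from h import *
s=get_state();print(s["t"],s["eef_pos"],s["ee_rot"],s["width"])
C={}
for n in("scene","side","wrist"):
    C[n]=calibration(n);im=grab_frame(n);cv2.imwrite(f"pics/{n}0.png",im[:,:,::-1])
    print(n,C[n]["extrinsics"][:3][:,3] if hasattr(C[n]["extrinsics"],'shape') else C[n]["extrinsics"])
obs={}
for q in("safety_grip","main_grip","gate_hinge","basket"):
    for n in C:
        r=spot_point(q,n)
        if r:
            print(q,n,r[0]["uv"],r[0]["score"],atz(C[n],r[0]["uv"],0 if q=="basket" else .198))
            if r[0]["score"]>.4: obs.setdefault(q,[]).append((C[n],r[0]["uv"]))
    if len(obs.get(q,[]))>1: print(q,*tri(obs[q]))
print(get_state()["t"])
E
```

```text
0.0 [6.74522114e-01 3.36858101e-06 2.25649346e-01] [ 3.13998643e+00 -1.12735619e-04 -1.57086723e+00] 0.08746056283016757
scene [1.18534856 0.90092343 0.7888803 ]
side [ 0.77792638 -0.55911758  0.87462127]
wrist [ 0.67554667 -0.06968428  0.38245193]
safety_grip side [291.5, 202.2] 0.63 [ 0.58812182 -0.0123042   0.198     ]
main_grip scene [332.3, 195.3] 0.7 [0.6220606  0.12756779 0.198     ]
main_grip side [318.4, 161.4] 0.95 [0.6165788  0.13257215 0.198     ]
main_grip [0.61981229 0.1286938  0.19965705] [np.float64(0.002966372139615649), np.float64(0.0029663721396156386)]
gate_hinge scene [365.3, 226.2] 0.75 [0.6350122  0.27566333 0.198     ]
basket scene [330.2, 250.4] 0.61 [0.60552178 0.10420607 0.        ]
basket wrist [368.1, 257.1] 0.69 [0.61696738 0.10362013 0.        ]
basket [0.61236432 0.1054573  0.00151676] [np.float64(0.0051830087480778326), np.float64(0.005183008748077887)]
0.75
```

View pics/scene0.png

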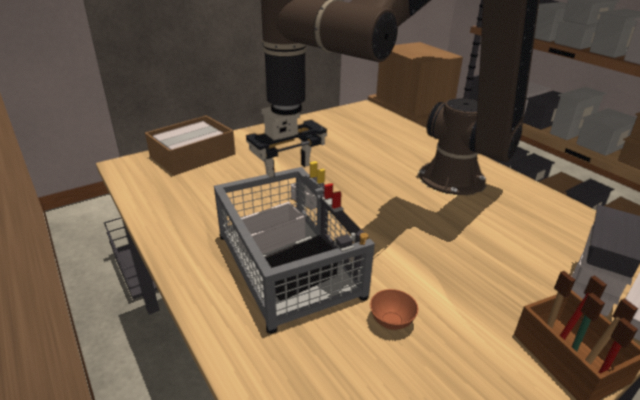

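View pics/wrist0.png

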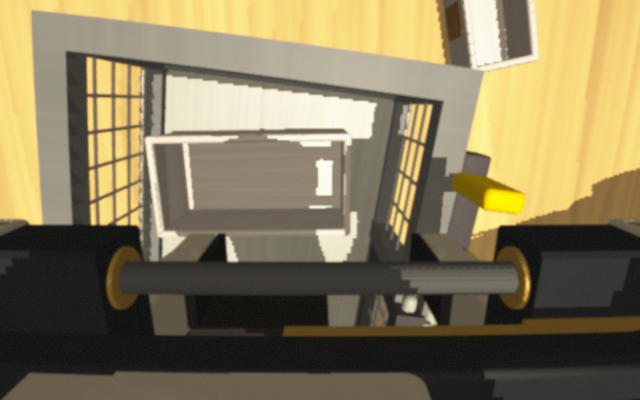

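The views agree: the red lugs are at (332,195) in the scene picture, the yellow lugs at (317,172), and the basket yaw is about -0.1. I'm raising and turning the tool to get a close wrist view.

Request:
arm_command([
  {"tx":0,"ty":0.1,"tz":-0.15,"twist":-0.04},
  {"tx":-0.05,"ty":0.25,"tz":-0.25,"twist":-0.08},
  {"tx":-0.1,"ty":0.4,"tz":-0.3,"twist":-0.12},
  {"tx":-0.15,"ty":0.5,"tz":-0.3,"twist":-0.16},
  {"tx":-0.2,"ty":0.6,"tz":-0.3,"twist":-0.2},
  {"tx":-0.24,"ty":0.7,"tz":-0.3,"twist":-0.24},
  {"tx":-0.24,"ty":0.7,"tz":-0.3,"twist":-0.28},
  {"tx":-0.24,"ty":0.7,"tz":-0.3,"twist":-0.31},
], claw=1)

```text
t: 1.42
eef_pos: [0.4989, 0.0606, 0.3028]
ee_rot: [-3.139, -0.001, -0.588]
force: [-0.3, 0.1, -0.6]
width: 0.0876
gripper_force: 0.0
```

Request:
arm_command([
  {"twist":-0.04},
  {"twist":-0.08},
  {"twist":-0.12},
  {"twist":-0.157},
  {"twist":-0.157},
  {"twist":-0.157},
  {"twist":-0.157},
  {"twist":-0.157},
])

```text
invalid input
```

```bash
python3 - <<'E'
from h import *
s=get_state();print(s["t"],s["eef_pos"],s["ee_rot"],s["q"])
C={}
for n in("scene","side","wrist"):
    C[n]=calibration(n);im=grab_frame(n);cv2.imwrite(f"pics/{n}1.png",im[:,:,::-1])
obs={}
for q in("safety_grip","main_grip","gate_hinge"):
    for n in C:
        r=spot_point(q,n)
        if r:
            print(q,n,r[0]["uv"],r[0]["score"],atz(C[n],r[0]["uv"],.198))
            if r[0]["score"]>.4: obs.setdefault(q,[]).append((C[n],r[0]["uv"]))
    if len(obs.get(q,[]))>1: print(q,*tri(obs[q]))
E
```

```text
1.4167 [0.49885222 0.06055579 0.30276165] [-3.13929137e+00 -1.10651293e-03 -5.88440978e-01] [ 5.12367913e-01  2.58563264e-02 -2.34599639e-01 -5.76408628e-05
 -1.30778748e+00  4.70003624e-01]
safety_grip scene [316.6, 167.6] 0.88 [ 0.57529398 -0.01485316  0.198     ]
safety_grip side [293.2, 203.3] 0.98 [ 0.59277797 -0.01455124  0.198     ]
safety_grip wrist [334.8, 47.9] 0.86 [ 0.58179291 -0.00919112  0.198     ]
safety_grip [ 0.58427084 -0.01000422  0.19796995] [np.float64(0.0064248678499883765), np.float64(0.00848688664788937), np.float64(0.0025844558103760777)]
main_grip scene [333.6, 196.0] 0.76 [0.62122119 0.13200672 0.198     ]
main_grip side [319.0, 164.1] 0.95 [0.62027264 0.12349991 0.198     ]
main_grip wrist [146.7, 118.7] 0.6 [0.61861106 0.1293999  0.198     ]
main_grip [0.61909715 0.12901055 0.19489935] [np.float64(0.0007041771965699783), np.float64(0.001686152345122859), np.float64(0.0015533726238046058)]
gate_hinge scene [366.6, 225.4] 0.97 [0.63058955 0.27481466 0.198     ]
gate_hinge side [337.7, 125.5] 0.84 [0.63508428 0.28326626 0.198     ]
gate_hinge [0.63519821 0.27911587 0.20186835] [np.float64(0.0007542928819125443), np.float64(0.0007542928819126186)]
```

View pics/wrist1.png

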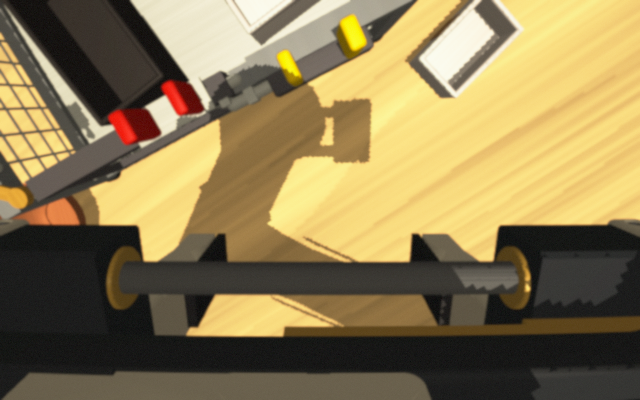

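View pics/side1.png

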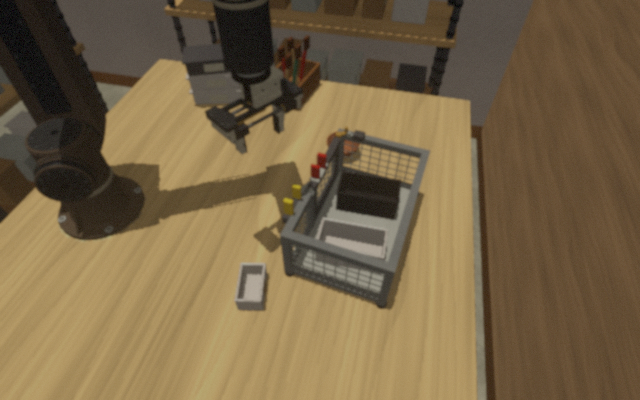

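Request:
arm_command([
  {"tx":0.06,"ty":0.03,"tz":0.04,"twist":-0.039},
  {"tx":0.13,"ty":0.07,"tz":0.08,"twist":-0.078},
  {"tx":0.2,"ty":0.1,"tz":0.12,"twist":-0.116},
  {"tx":0.269,"ty":0.136,"tz":0.16,"twist":-0.154},
  {"tx":0.269,"ty":0.136,"tz":0.16,"twist":-0.154},
  {"tx":0.269,"ty":0.136,"tz":0.16,"twist":-0.154},
  {"tx":0.269,"ty":0.136,"tz":0.16,"twist":-0.154},
  {"tx":0.269,"ty":0.136,"tz":0.16,"twist":-0.154},
])

```text
t: 2.68
eef_pos: [0.5366, -0.0055, 0.2621]
ee_rot: [-3.141, -0.001, -0.115]
force: [1.1, -0.4, 1.3]
width: 0.0876
gripper_force: 0.0
```

```bash
python3 - <<'E'
from h import *
s=get_state();print(s["t"],s["eef_pos"],s["ee_rot"],s["q"])
n="wrist";c=calibration(n);im=grab_frame(n);cv2.imwrite("pics/wrist2.png",im[:,:,::-1])
for q in("safety_grip","main_grip"):
    r=spot_point(q,n)
    if r: print(q,r[0]["uv"],r[0]["score"],atz(c,r[0]["uv"],.198))
hsv=cv2.cvtColor(im,cv2.COLOR_RGB2HSV)
for nm,lo,hi in(("y",(22,180,120),(32,255,255)),("r",(0,200,70),(4,255,255))):
    m=cv2.inRange(hsv,lo,hi);k,_,st,ce=cv2.connectedComponentsWithStats(m)
    for i in range(1,k):
        if st[i,4]>60: print(nm,st[i],ce[i],atz(c,ce[i],.215))
E
```

```text
2.6833 [ 0.53658471 -0.00550782  0.26208793] [-3.14123993e+00 -8.04561383e-04 -1.14537416e-01] [ 3.55284794e-01  1.07499675e-01 -2.37546238e-01  5.28730805e-05
 -1.22487334e+00  1.10095635e+00]
safety_grip [314.8, 140.3] 0.94 [ 0.58404297 -0.00956535  0.198     ]
main_grip [85.4, 109.1] 0.68 [0.61973062 0.1278689  0.198     ]
y [248 122  19  39 595] [256.59831933 141.18823529] [0.5890642  0.02303583 0.215     ]
y [327 122  21  40 731] [336.55403557 141.84404925] [ 0.58343796 -0.0220929   0.215     ]
r [  37   91   61   40 2039] [ 66.0201079  109.87984306] [0.61971734 0.12839447 0.215     ]
r [ 112   91   44   40 1467] [132.7941377  110.35650988] [0.61449574 0.08983669 0.215     ]
```

View pics/wrist2.png

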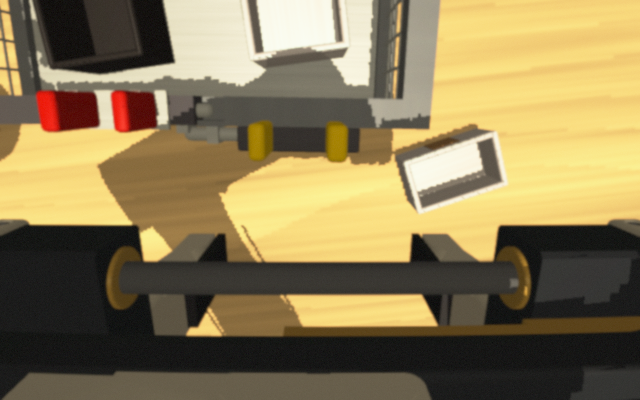

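Yellow lugs are at (257,141) and (337,142), red ones at (66,110) and (133,110), and the rails are square to the tool. I'll descend over the yellow lugs and squeeze them.

Request:
arm_command([
  {"tx":0.1,"ty":-0.013,"tz":0,"twist":0},
  {"tx":0.194,"ty":-0.026,"tz":0,"twist":0},
  {"tx":0.194,"ty":-0.026,"tz":0.05,"twist":0},
  {"tx":0.194,"ty":-0.026,"tz":0.15,"twist":0},
  {"tx":0.194,"ty":-0.026,"tz":0.25,"twist":0},
  {"tx":0.194,"ty":-0.026,"tz":0.332,"twist":0},
  {"tx":0.194,"ty":-0.026,"tz":0.332,"twist":0},
  {"tx":0.194,"ty":-0.026,"tz":0.332,"twist":0},
])

```text
t: 3.5
eef_pos: [0.5851, -0.0048, 0.1784]
ee_rot: [3.141, 0.001, -0.113]
force: [0.2, -0.8, 0.4]
width: 0.0873
gripper_force: 0.0
```

Request:
arm_command([
  {"tx":0,"ty":0.003,"tz":0,"twist":0},
  {"tx":0,"ty":0.01,"tz":0,"twist":0},
  {"tx":0,"ty":0.015,"tz":0,"twist":0},
  {"tx":0,"ty":0.02,"tz":0,"twist":0},
  {"tx":0,"ty":0.02,"tz":0,"twist":0},
  {"tx":0,"ty":0.02,"tz":0,"twist":0},
  {"tx":0,"ty":0.02,"tz":0,"twist":0},
  {"tx":0,"ty":0.02,"tz":0,"twist":0},
], claw=0, grip_force=20)

```text
t: 4.17
eef_pos: [0.5856, -0.0088, 0.179]
ee_rot: [-3.139, -0.002, -0.113]
force: [-1.4, 21.5, 5.9]
width: 0.04
gripper_force: 10.9
```

Request:
arm_command([
  {"tx":0,"ty":-0.008,"tz":0,"twist":0},
  {"tx":0,"ty":-0.008,"tz":0,"twist":0},
  {"tx":0,"ty":-0.008,"tz":0,"twist":0},
  {"tx":0,"ty":-0.008,"tz":0,"twist":0},
  {"tx":0,"ty":-0.008,"tz":0,"twist":0},
  {"tx":0,"ty":-0.008,"tz":0,"twist":0},
  {"tx":0,"ty":-0.008,"tz":0,"twist":0},
  {"tx":0,"ty":-0.008,"tz":0,"twist":0},
])

```text
t: 4.83
eef_pos: [0.5856, -0.0083, 0.179]
ee_rot: [3.141, -0.001, -0.113]
force: [3.5, -3.9, 4.7]
width: 0.0396
gripper_force: 20.0
```

Request:
arm_command([
  {"tx":0,"ty":0,"tz":0,"twist":0},
  {"tx":0,"ty":0,"tz":0,"twist":0},
  {"tx":0,"ty":0,"tz":0,"twist":0},
  {"tx":0,"ty":0,"tz":0,"twist":0},
  {"tx":0,"ty":0,"tz":-0.1,"twist":0},
  {"tx":0,"ty":0,"tz":-0.25,"twist":0},
  {"tx":0,"ty":0,"tz":-0.332,"twist":0},
  {"tx":0,"ty":0,"tz":-0.332,"twist":0},
], claw=1)

```text
t: 5.5
eef_pos: [0.5871, -0.0078, 0.2667]
ee_rot: [-3.14, -0.007, -0.112]
force: [0.4, 0.0, 1.3]
width: 0.0857
gripper_force: 0.0
```

Request:
arm_command([
  {"tx":-0.04,"ty":-0.1,"tz":0,"twist":0},
  {"tx":-0.08,"ty":-0.2,"tz":0,"twist":0},
  {"tx":-0.12,"ty":-0.3,"tz":0,"twist":0},
  {"tx":-0.15,"ty":-0.4,"tz":0,"twist":0},
  {"tx":-0.15,"ty":-0.45,"tz":0,"twist":0},
  {"tx":-0.15,"ty":-0.45,"tz":0,"twist":0},
  {"tx":-0.15,"ty":-0.45,"tz":0,"twist":0},
  {"tx":-0.15,"ty":-0.45,"tz":0,"twist":0},
])

```text
t: 6.17
eef_pos: [0.5605, 0.1075, 0.2612]
ee_rot: [3.141, 0.001, -0.113]
force: [-0.5, -0.3, 0.2]
width: 0.0876
gripper_force: 0.0
```

```bash
python3 - <<'E'
from h import *
s=get_state();print(s["t"],s["eef_pos"],s["ee_rot"],s["q"])
n="wrist";c=calibration(n);im=grab_frame(n);cv2.imwrite("pics/wrist3.png",im[:,:,::-1])
for q in("safety_grip","main_grip"):
    r=spot_point(q,n)
    if r: print(q,r[0]["uv"],r[0]["score"],atz(c,r[0]["uv"],.198))
hsv=cv2.cvtColor(im,cv2.COLOR_RGB2HSV)
for nm,lo,hi in(("y",(22,180,120),(32,255,255)),("r",(0,200,70),(4,255,255))):
    m=cv2.inRange(hsv,lo,hi);k,_,st,ce=cv2.connectedComponentsWithStats(m)
    for i in range(1,k):
        if st[i,4]>60: print(nm,st[i],ce[i],atz(c,ce[i],.215),atz(c,(st[i,0],ce[i][1]),.215),atz(c,(st[i,0]+st[i,2],ce[i][1]),.215))
E
```

```text
6.1667 [0.56045163 0.10753661 0.26119746] [ 3.14103207e+00  7.25782698e-04 -1.13153369e-01] [ 5.32344386e-01  1.67198387e-01 -1.68617281e-01  1.18240420e-05
 -1.23589766e+00  9.25294884e-01]
safety_grip [496.2, 159.4] 0.85 [ 0.58352094 -0.00819441  0.198     ]
main_grip [272.9, 128.4] 0.61 [0.61795855 0.12798654 0.198     ]
y [471 141  24  39 633] [482.90837283 160.49447077] [0.58732839 0.00790864 0.215     ] [0.5880963  0.01486813 0.215     ] [0.58654771 0.00081298 0.215     ]
y [518 143  26  37 701] [529.84165478 161.31954351] [ 0.58380146 -0.0198377   0.215     ] [ 0.58457129 -0.01278726  0.215     ] [ 0.58287853 -0.02831782  0.215     ]
r [ 236  108   29   40 1009] [249.5123885  126.76114965] [0.62130891 0.13867593 0.215     ] [0.62219726 0.14622565 0.215     ] [0.62029821 0.13003697 0.215     ]
r [314 109  15  41 544] [320.53125    128.84742647] [0.61558664 0.09925829 0.215     ] [0.61600227 0.10289661 0.215     ] [0.61504921 0.09454001 0.215     ]
```

View pics/wrist3.png

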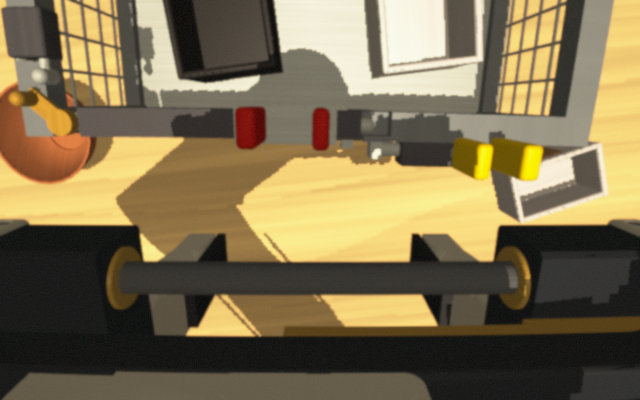

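The yellow bolt is drawn back: its lugs, at (483,160) and (530,161), now sit close together. Red lugs are at (250,127) and (321,129). I'll descend on them and squeeze.

Request:
arm_command([
  {"tx":0.1,"ty":-0.045,"tz":0,"twist":0},
  {"tx":0.222,"ty":-0.093,"tz":0,"twist":0},
  {"tx":0.222,"ty":-0.093,"tz":0.05,"twist":0},
  {"tx":0.222,"ty":-0.093,"tz":0.15,"twist":0},
  {"tx":0.222,"ty":-0.093,"tz":0.25,"twist":0},
  {"tx":0.222,"ty":-0.093,"tz":0.33,"twist":0},
  {"tx":0.222,"ty":-0.093,"tz":0.33,"twist":0},
  {"tx":0.222,"ty":-0.093,"tz":0.33,"twist":0},
])

```text
t: 6.98
eef_pos: [0.618, 0.1239, 0.1785]
ee_rot: [3.14, 0.002, -0.114]
force: [0.8, -0.0, 1.5]
width: 0.0877
gripper_force: 0.0
```

Request:
arm_command([
  {"tx":0,"ty":0,"tz":0,"twist":0},
  {"tx":0,"ty":-0.004,"tz":0,"twist":0},
  {"tx":0,"ty":-0.008,"tz":0,"twist":0},
  {"tx":0,"ty":-0.012,"tz":0,"twist":0},
  {"tx":0,"ty":-0.012,"tz":0,"twist":0},
  {"tx":0,"ty":-0.012,"tz":0,"twist":0},
  {"tx":0,"ty":-0.012,"tz":0,"twist":0},
  {"tx":0,"ty":-0.012,"tz":0,"twist":0},
], claw=0, grip_force=35)

```text
t: 7.65
eef_pos: [0.6195, 0.1285, 0.18]
ee_rot: [-3.14, -0.002, -0.113]
force: [1.1, 10.7, 3.3]
width: 0.04
gripper_force: 13.2
```

Request:
arm_command([
  {"tx":0,"ty":0,"tz":0,"twist":0},
  {"tx":0,"ty":0,"tz":0,"twist":0},
  {"tx":0,"ty":0,"tz":0,"twist":0},
  {"tx":0,"ty":0,"tz":0,"twist":0},
  {"tx":0,"ty":0,"tz":0,"twist":0},
  {"tx":0,"ty":0,"tz":0,"twist":0},
  {"tx":0,"ty":0,"tz":0,"twist":0},
  {"tx":0,"ty":0,"tz":0,"twist":0},
])

```text
t: 8.32
eef_pos: [0.6196, 0.129, 0.18]
ee_rot: [-3.14, -0.002, -0.113]
force: [1.5, 4.2, 4.7]
width: 0.0392
gripper_force: 35.0
```

Request:
arm_command([
  {"tx":-0.054,"ty":-0.0024,"tz":0,"twist":0.0286},
  {"tx":-0.107,"ty":-0.0097,"tz":0,"twist":0.0573},
  {"tx":-0.16,"ty":-0.0217,"tz":0,"twist":0.0859},
  {"tx":-0.211,"ty":-0.0385,"tz":0,"twist":0.1146},
  {"tx":-0.261,"ty":-0.0597,"tz":0,"twist":0.1432},
  {"tx":-0.308,"ty":-0.0854,"tz":0,"twist":0.1719},
  {"tx":-0.353,"ty":-0.1152,"tz":0,"twist":0.2005},
  {"tx":-0.396,"ty":-0.1489,"tz":0,"twist":0.2292},
])

```text
t: 8.98
eef_pos: [0.5264, 0.1774, 0.18]
ee_rot: [-3.137, -0.002, -0.836]
force: [14.1, 3.8, -4.0]
width: 0.0394
gripper_force: 35.0
```

Request:
arm_command([
  {"tx":-0.054,"ty":-0.0024,"tz":0,"twist":0.0286},
  {"tx":-0.107,"ty":-0.0117,"tz":0,"twist":0.0573},
  {"tx":-0.16,"ty":-0.0237,"tz":0,"twist":0.0859},
  {"tx":-0.211,"ty":-0.0405,"tz":0,"twist":0.1146},
  {"tx":-0.261,"ty":-0.0617,"tz":0,"twist":0.1432},
  {"tx":-0.308,"ty":-0.0874,"tz":0,"twist":0.1719},
  {"tx":-0.353,"ty":-0.1172,"tz":0,"twist":0.2005},
  {"tx":-0.396,"ty":-0.1509,"tz":0,"twist":0.2292},
])

```text
t: 9.65
eef_pos: [0.4879, 0.2758, 0.1799]
ee_rot: [-3.137, 0.001, -1.557]
force: [17.9, -1.3, -2.7]
width: 0.0395
gripper_force: 35.0
```

Request:
arm_command([
  {"tx":-0.03,"ty":-0.001,"tz":0,"twist":0.016},
  {"tx":-0.06,"ty":-0.003,"tz":0,"twist":0.032},
  {"tx":-0.06,"ty":-0.003,"tz":0,"twist":0.032},
  {"tx":-0.06,"ty":-0.003,"tz":0,"twist":0.032},
  {"tx":-0.06,"ty":-0.003,"tz":0,"twist":0.032},
  {"tx":-0.06,"ty":-0.003,"tz":0,"twist":0.032},
  {"tx":-0.06,"ty":-0.003,"tz":0,"twist":0.032},
  {"tx":-0.06,"ty":-0.003,"tz":0,"twist":0.032},
])

```text
t: 10.32
eef_pos: [0.4884, 0.2899, 0.1799]
ee_rot: [-3.138, 0.001, -1.653]
force: [11.7, -2.2, 1.8]
width: 0.0388
gripper_force: 35.0
```

```bash
python3 - <<'E'
from h import *
im=grab_frame("scene");im2=grab_frame("side")
cv2.imwrite("pics/end.png",cv2.resize(np.vstack([im[100:360,150:550],im2[60:320,150:550]]),None,fx=1.15,fy=1.15)[:,:,::-1])
s=get_state();print(s["t"],s["eef_pos"],s["ee_rot"],s["force"],s["width"],s["gripper_force"],s["qd"])
E
```

```text
10.4167 [0.4884732  0.28985122 0.17992607] [-3.13795988e+00  7.20991022e-04 -1.65292048e+00] [11.1994918  -0.10562831  2.19933671] 0.039298143109414575 34.95940089225769 [ 0.00019852 -0.00059578 -0.00066933  0.00102618 -0.0007457   0.00099913]
```

View pics/end.png

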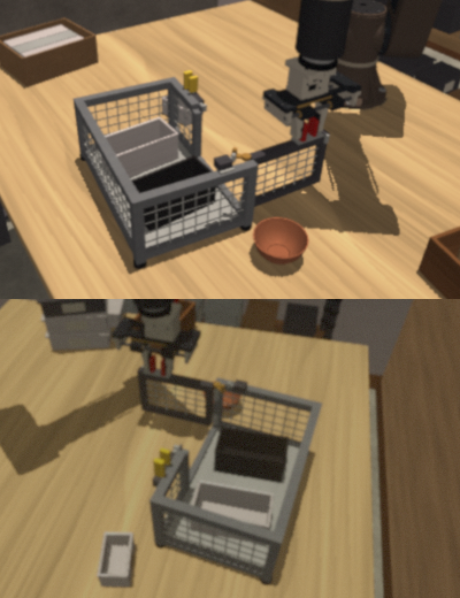

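The gate stands square to the basket front, with the red lugs held in the fingers at (310,125). The yellow lugs are still together at (190,80), the tins and bowl are in place, and the arm is still, so I'm handing in.

```bash
python3 -c "from station import *; print(job_done())"
```

```text
the job is handed in; nothing more can be done
None
```

The job is handed in with no verdict returned: the yellow bolt is drawn back, the gate is held still at about 1.54 rad by the squeezed red lugs, and the tins and bowl show no movement in the last pictures.

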